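# Load the delivery tray in reverse order

## Robot

A 6-joint arm with a two-finger parallel gripper is mounted at the origin on the work surface. World frame = base frame: x ahead of the robot, y to its left, z up, the work surface at z = 0. Lengths are in m, angles in rad, forces in N, time in s.
With the tool pointing down it reaches from about 0.35 to 0.95 m from the base axis. Payload 17.4 kg.
Tool frame: the origin (TCP) lies midway between the tips of the shut fingers; the grasp point (between the pads) lies pinch_z behind it (pinch_z is the distance from the TCP to the grasp point, in m); z points along the fingers, y is the line along which they close (so a half turn about z gives the same grasp; the last joint's range is limited). The gripper opens to 93 mm and grips with 3 to 60 N. Pads are 15 mm wide; open, the fingers measure 128 mm over their backs; the gripper's body (75 mm by 188 mm) begins 65 mm behind the grasp point.
Start: joints at [-1.381, 0.116, 1.442, -0, 1.584, -0.038], TCP at [0.152, -0.658, 0.219] pointing down, gripper open.
Joint ranges: [-2.83, 2.83], [-0.83, 2.19], [0.07, 2.5], [-1.14, 4.28], [0.01, 3], [-2.97, 2.97]. Speed limits (rad/s): [1.89, 1.89, 2.22, 3.14, 3.14, 3.14].

## Interface

Orientations are given as [roll, pitch, yaw] about the fixed x, y, z axes, in that order (R = Rz(yaw) Ry(pitch) Rx(roll)).
In Python, from bench import get_state, read_camera, camera_params, finish_job, pinch_z gives the robot as it stands. The module is installed in compiled form; this text tells all that it offers.
- The arm moves only by the shell command python3 -m creep 'ROWS' [FORCE]. ROWS is a JSON object of lists of equal length, an entry for each row: "gripper": the finger opening in cm, from 0 to 9.3; "delta_pos": the shift along the tool's x, y, z in cm, a list of three; "turn": the turn about the tool's z in rad. In form: {"gripper": [gripper, ...], "delta_pos": [[tx, ty, tz], ...], "turn": [turn, ...]}. A call has 1 to 5 rows; each row shifts and turns the commanded pose from where the row before left it, along the tool's axes as they then stand; what a row does not reach is not made up. A row lasts 1/12 s, in which the tool goes at most 41.7 mm and 7.16 degrees, less where a joint would pass 70% of its speed; a pose out of reach is approached as far as the arm can. A call is refused whole if a number of a shift passes 4.17 or a number of a turn 0.125, either way. A call with a gripper value outside its range is refused whole. The fingers move at their own pace and stop on an object; FORCE is the grip in N (left out, the last holds). Time passes only in rows, so rows that do not move let the fingers close. It gives the time, the measured TCP pose, the force, the opening and the grip force at its end, in the units of the state.
- get_state(): the state, without advancing time (a new reading comes with each control period).
- read_camera(name): name is "side" or "top" or "wrist"; returns (picture, depth): 400x640x3 uint8, blue, green, red; 400x640 float32, m along the optical axis (not along the pixel's ray), 0 where there is no reading.
- camera_params(name): a dict with "fovy" (degrees; the focal length in pixels is half the picture's height over the tangent of half this angle, whatever the lens; pixels are square), "cx", "cy" (the principal point, pixels), "dist_coeffs" ([k1, k2, p1, p2, k3] as OpenCV has them; the pictures are not rectified), "camera_from_world" (4x4, takes a point from world to camera coordinates). Camera axes: x right, y down, z forward; pixel columns grow to the right and rows downward; lengths in m; the calibration is good to about 2 mm. A picture is of the moment at which its call begins: read the wrist's pose just before it. camera_params takes no time and is no camera call; for the wrist camera it gives the pose at the moment of the call.
- finish_job(): hands the job in; it is judged then, once.
The state is a dict: "t": time; "qpos": joint angles; "dq": joint speeds; "effort": joint torques, N m; "eef_pos": TCP position; "tcp_rot": TCP orientation; "force": force on the tool from outside, world axes, zero at the start; "ft_torque": the same for the moment, N m; "finger_gap": finger opening in m; "gripper_force": force on a finger pad.
Only numpy, scipy, OpenCV 4.12 (cv2) and the standard library are available. Lean on these libraries where they do the work, as an engineer would, in place of code of your own. Each camera call takes 0.05 s, during which the arm holds its last target. There are 200 camera calls.

## Task

Move the four cartons from the grey sorting rack into the black delivery tray in reverse order, one upright in each pocket: the carton that stood next to the rack's yellow end goes into the pocket farthest from the tray's yellow end, and so on, until the carton that stood farthest from the rack's yellow end stands next to the tray's yellow end. Keep every carton upright on the way and let go of them all.

Things in the scene. Friction and masses are not known exactly. Their poses are not given: they have to be found in the camera images.
- carton_red: Loose brown cardboard carton, a closed box 50 mm (its x) by 36 mm (its y) by 90 mm tall (its z), 0.11 to 0.22 kg, with a red routing sticker on its top and down the upper part of both 36 mm wide faces. At the start it stands upright in the pocket of the sorting rack that has the red tab. Origin: centre of its underside.
- carton_green: Loose brown cardboard carton, a closed box 50 mm (its x) by 36 mm (its y) by 90 mm tall (its z), 0.11 to 0.22 kg, with a green routing sticker on its top and down the upper part of both 36 mm wide faces. At the start it stands upright in the pocket of the sorting rack that has the green tab. Origin: centre of its underside.
- carton_blue: Loose brown cardboard carton, a closed box 50 mm (its x) by 36 mm (its y) by 90 mm tall (its z), 0.11 to 0.22 kg, with a blue routing sticker on its top and down the upper part of both 36 mm wide faces. At the start it stands upright in the pocket of the sorting rack that has the blue tab. Origin: centre of its underside.
- carton_white: Loose brown cardboard carton, a closed box 50 mm (its x) by 36 mm (its y) by 90 mm tall (its z), 0.11 to 0.22 kg, with a white routing sticker on its top and down the upper part of both 36 mm wide faces. At the start it stands upright in the pocket of the sorting rack that has the white tab. Origin: centre of its underside.
- tab_red: Fixed red name tab, a flat plate 18 by 46 by 4 mm on the rack's label ledge. It stays on the rack and marks the pocket in which the carton with the red sticker stood at the start; that pocket's centre lies 50 mm towards the tab's own -x. Origin: centre of its underside, 30 mm above the table; its axes are parallel to the rack's.
- tab_green: Fixed green name tab, a flat plate 18 by 46 by 4 mm on the rack's label ledge. It stays on the rack and marks the pocket in which the carton with the green sticker stood at the start; that pocket's centre lies 50 mm towards the tab's own -x. Origin: centre of its underside, 30 mm above the table; its axes are parallel to the rack's.
- tab_blue: Fixed blue name tab, a flat plate 18 by 46 by 4 mm on the rack's label ledge. It stays on the rack and marks the pocket in which the carton with the blue sticker stood at the start; that pocket's centre lies 50 mm towards the tab's own -x. Origin: centre of its underside, 30 mm above the table; its axes are parallel to the rack's.
- tab_white: Fixed white name tab, a flat plate 18 by 46 by 4 mm on the rack's label ledge. It stays on the rack and marks the pocket in which the carton with the white sticker stood at the start; that pocket's centre lies 50 mm towards the tab's own -x. Origin: centre of its underside, 30 mm above the table; its axes are parallel to the rack's.
- sorting_rack: Fixed grey rack, 74 x 236 mm, a row of four pockets at its y = 87, 29, -29 and -87 mm (x = 0), each 66 (x) x 54 (y) mm inside, floor 4 mm above the table, 4 mm walls up to 34 mm (30 between pockets). A yellow plate, 12 mm thick, 44 mm tall, is at the +y end. Origin: centre of its underside, z up. Along its +x side a ledge, 24 mm wide, 30 mm high, bears the tabs.
- delivery_tray: Fixed black tray, 74 x 236 mm, a row of four pockets at its y = 87, 29, -29 and -87 mm (x = 0), each 66 (x) x 54 (y) mm inside, floor 4 mm above the table, 4 mm walls up to 34 mm (30 between pockets). A yellow plate, 12 mm thick, 44 mm tall, is at the +y end. Origin: centre of its underside, z up. Empty at the start, no ledge.

How it is judged:
By the outcome, as a careful person would: the job done as asked, in the order asked, and still so for the second after the job is handed in, with the robot touching nothing.
It also fails if it takes over 99 s, if anything falls off the work surface, if the arm or the gripper's body presses on something with over 40 N, if the wrist force passes 120 N, or if a joint passes its speed limit or range.

## Working session

There is one attempt and no reset: what is moved stays moved. The work goes in short steps, Python scripts to look and compute and a shell command to move; the robot and the scene stay as the last step left them, time stands still between calls to the robot, and variables do not carry over. Pictures are saved under pics/ and viewed, at most 14 in all, crops included, and the job is handed in when it is done.

```bash
mkdir -p pics
python3 - <<'E'
from bench import *
import cv2
print(get_state(),pinch_z)
for n in("side","top"):
    p,d=read_camera(n);cv2.imwrite(f"pics/{n}0.png",p);print(n,camera_params(n))
E
```

```text
{'t': 0.0, 'qpos': array([-1.38081480e+00,  1.16482836e-01,  1.44224165e+00, -2.10389216e-07,
        1.58399582e+00, -3.77979043e-02]), 'dq': array([ 0.00216049,  0.00231123, -0.00053412, -0.00123798,  0.00133764,
       -0.00111267]), 'effort': array([-1.87844627e-03, -7.21269894e+01, -6.22604728e+01,  7.79098738e-02,
        2.37884192e-02, -1.05208355e-04]), 'eef_pos': array([ 0.15238073, -0.6573746 ,  0.21792197]), 'tcp_rot': array([-3.14046580e+00, -4.24024498e-05,  2.27779402e-01]), 'force': array([-0.32608144,  0.40791428, -0.67565778]), 'ft_torque': array([0.0244636 , 0.07382045, 0.04194423]), 'gripper_force': 0.0, 'finger_gap': 0.09317464902649986} 0.0188
side {'fovy': 56.39222449099799, 'cx': 321.7336891379826, 'cy': 203.09796949660483, 'dist_coeffs': array([-0.00016048,  0.        ,  0.        ,  0.        ,  0.        ]), 'camera_from_world': array([[-0.6933895 , -0.72041503,  0.01460074,  0.3826844 ],
       [-0.56416576,  0.53017355, -0.63295576,  0.35309622],
       [ 0.44824992, -0.44712212, -0.77405027,  0.51131265],
       [ 0.        ,  0.        ,  0.        ,  1.        ]])}
top {'fovy': 55.3136813648705, 'cx': 316.8698695716892, 'cy': 197.9457462811194, 'dist_coeffs': array([0.00649467, 0.        , 0.        , 0.        , 0.        ]), 'camera_from_world': array([[ 0.12416851, -0.99225918,  0.0019731 , -0.0687297 ],
       [-0.96460857, -0.12117408, -0.23419469,  0.55668562],
       [ 0.23262092,  0.02717633, -0.97218772,  0.65883438],
       [ 0.        ,  0.        ,  0.        ,  1.        ]])}
```

View pics/top0.png

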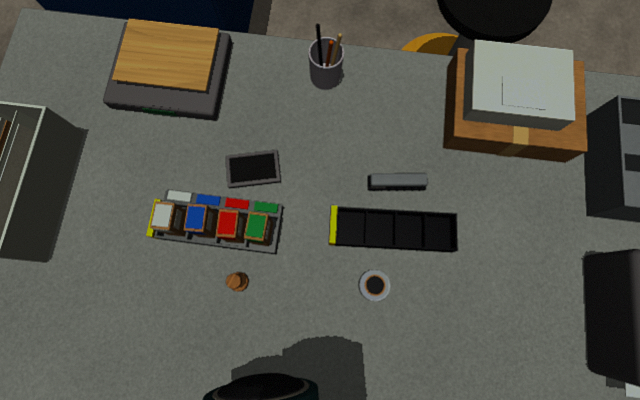

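View pics/side0.png

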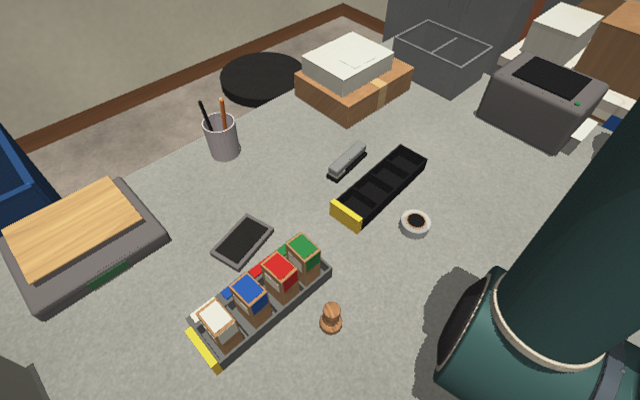

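The top view shows the rack at (217,223), with its yellow end on the left and the cartons in the order white, blue, red, green. The empty tray is at (394,229), with its yellow end on the left at (334,224). The side view agrees. So white goes farthest from the tray's yellow end and green goes next to it.

```bash
cat > h.py <<'E'
from bench import *
import cv2,numpy as np
def look(n):
    c=camera_params(n); p,d=read_camera(n)
    f=200/np.tan(np.radians(c["fovy"]/2)); K=np.array([[f,0,c["cx"]],[0,f,c["cy"]],[0,0,1]])
    uv=np.stack(np.meshgrid(np.arange(640.),np.arange(400.)),-1).reshape(-1,1,2)
    r=cv2.undistortPoints(uv,K,c["dist_coeffs"])[:,0]
    T=np.linalg.inv(c["camera_from_world"])
    rays=np.c_[r,np.ones(len(r))]@T[:3,:3].T
    P=(T[:3,3]+rays*d.reshape(-1,1)).reshape(400,640,3); P[d==0]=np.nan
    def plane(z): return (T[:3,3]+rays*((z-T[2,3])/rays[:,2:])).reshape(400,640,3)
    return p,cv2.cvtColor(p,cv2.COLOR_BGR2HSV),P,plane
def rect(xy):
    (c,s,a)=cv2.minAreaRect((xy*1000).astype(np.float32))
    return np.round(c,1),np.round(s,1),round(a,1)
E
cat > m.py <<'E'
from h import *
for n in("top","side"):
    p,h,P,pl=look(n); H,S,V=cv2.split(h); z=P[...,2]
    X,Y=P[...,0],P[...,1]
    box=(X>0.2)&(X<0.75)&(abs(Y)<.45)
    A=pl(0.094);B=pl(0.034);C=pl(0.044)
    col={"red":((H<8)|(H>172))&(S>140),"green":(H>45)&(H<80)&(S>120),"blue":(H>100)&(H<125)&(S>120),"white":(S<50)&(V>130)}
    print(n)
    for k,m in col.items():
        for lab,zz,Q in(("top",.094,A),("tab",.034,B)):
            mm=(m&box&(abs(z-zz)<.006)).astype(np.uint8)
            k2,L,st,_=cv2.connectedComponentsWithStats(mm)
            if k2<2: print(k,lab,"none");continue
            i=1+st[1:,4].argmax();q=L==i
            print(k,lab,st[i,4],rect(Q[q][:,:2]),"z",round(float(np.median(z[q])),4),"mean",np.round(Q[q][:,:2].mean(0)*1e3,1))
    y=((H>20)&(H<35)&(S>150)&box&(z>.036)&(z<.055)).astype(np.uint8)
    k2,L,st,_=cv2.connectedComponentsWithStats(y)
    for i in range(1,k2):
        if st[i,4]>40: print("yellow",st[i,4],rect(C[L==i][:,:2]))
    # tops of containers: rim band
    for s,lab in((-1,"tray"),(1,"rack")):
        q=box&(z>.026)&(z<.04)&(Y*s>-0.0)&(V<(60 if s<0 else 140))
        q=q.astype(np.uint8);k2,L,st,_=cv2.connectedComponentsWithStats(q);i=1+st[1:,4].argmax()
        print(lab,st[i],rect(P[L==i][:,:2]))
E
python3 m.py
```

```text
top
red top 366 (array([488.8, 155.8]), array([39.6, 30.6]), 3.0) z 0.0943 mean [488.6 155.7]
red tab 215 (array([538.6, 158.3]), array([46.9, 18.5]), 88.9) z 0.0338 mean [538.6 158.7]
green top 351 (array([490.3, 103.2]), array([29.2, 39.2]), 89.0) z 0.0945 mean [490. 103.]
green tab 208 (array([538.2, 100.2]), array([46. , 18.2]), 89.9) z 0.0339 mean [538.1 100.3]
blue top 345 (array([491.8, 213.8]), array([39.4, 29.4]), 2.4) z 0.0946 mean [491.4 213.9]
blue tab 223 (array([538.7, 216.3]), array([47.2, 18.8]), 89.9) z 0.0339 mean [538.8 216.2]
white top 357 (array([488.3, 274.4]), array([39.9, 29.5]), 1.1) z 0.0946 mean [488.4 274.2]
white tab 195 (array([539.3, 275. ]), array([45. , 17.8]), 89.9) z 0.0342 mean [539.5 274.9]
yellow 106 (array([489.2, 310.2]), array([14.3, 72.8]), 89.8)
yellow 230 (array([519.9, -34.9]), array([72.9, 13.3]), 1.5)
tray [336 207 122  44 931] (array([ 528.5, -159.9]), array([ 73.4, 234.9]), 4.0)
rack [ 150  189  132   64 1541] (array([501.7, 192. ]), array([243.6,  98.3]), 89.7)
side
red top 424 (array([491.4, 155.3]), array([40.1, 30.1]), 2.5) z 0.094
[... 252 characters left out ...]
, 21.5]), 49.7) z 0.0337 mean [541.3 110.6]
blue top 450 (array([494. , 213.7]), array([39. , 28.1]), 3.1) z 0.0945 mean [493.7 214.1]
blue tab 77 (array([540.1, 232.1]), array([14.7, 18.2]), 88.5) z 0.034 mean [540.8 233. ]
white top 566 (array([490.5, 273.9]), array([40.3, 30.1]), 1.4) z 0.0947 mean [490.2 274.2]
white tab 395 (array([740. , 303.9]), array([114.7,  24.9]), 89.4) z 0.0351 mean [738.3 289.8]
yellow 248 (array([519.6, -31.9]), array([75.1, 16.4]), 4.1)
yellow 367 (array([488.9, 311.7]), array([10.5, 76.2]), 89.9)
tray [337 145  90  77 802] (array([ 530.1, -160.8]), array([ 74.3, 233.6]), 3.9)
rack [  45  223  122   84 2190] (array([733.2, 345.7]), array([208.4,  33.5]), 90.0)
```

```bash
python3 -m creep '{"gripper":[9.3,9.3,9.3,9.3],"delta_pos":[[0,0,0],[0,0,0],[0,0,0],[0,0,0]],"turn":[-0.12,-0.12,-0.12,-0.12]}' 20
python3 -m creep '{"gripper":[9.3,9.3,9.3,9.3],"delta_pos":[[0,0,0],[0,0,0],[0,0,0],[0,0,0]],"turn":[-0.12,-0.12,-0.12,-0.12]}'
python3 -m creep '{"gripper":[9.3,9.3,9.3,9.3],"delta_pos":[[0,0,0],[0,0,0],[0,0,0],[0,0,0]],"turn":[-0.12,-0.12,-0.12,0]}'
```

```text
t: 0.53
eef_pos: [0.1524, -0.6575, 0.2184]
tcp_rot: [-3.141, -0.0, 0.714]
force: [0.1, 0.9, 0.5]
finger_gap: 0.0931
gripper_force: 0.0
t: 0.87
eef_pos: [0.1524, -0.6575, 0.2184]
tcp_rot: [-3.141, -0.0, 1.194]
force: [-0.2, 0.2, -0.7]
finger_gap: 0.0931
gripper_force: 0.0
t: 1.2
eef_pos: [0.1524, -0.6575, 0.2185]
tcp_rot: [-3.141, -0.0, 1.554]
force: [0.3, -0.0, 0.0]
finger_gap: 0.0929
gripper_force: 0.0
```

```bash
python3 -m creep '{"gripper":[9.3,9.3,9.3,9.3,9.3],"delta_pos":[[2,3.4,0],[2,3.4,0],[2,3.4,0],[2,3.4,0],[2,3.4,0]],"turn":[0,0,0,0,0]}'
python3 -m creep '{"gripper":[9.3,9.3,9.3,9.3,9.3],"delta_pos":[[3.8,1.6,0],[3.8,1.6,0],[3.8,1.6,0],[3.8,1.6,0],[3.8,1.6,0]],"turn":[0,0,0,0,0]}'
python3 -m creep '{"gripper":[9.3,9.3,9.3,9.3,9.3],"delta_pos":[[3.9,1.2,0],[3.9,1.2,0],[3.9,1.2,0],[3.9,1.2,0],[3.9,1.2,0]],"turn":[0,0,0,0,0]}'
python3 -m creep '{"gripper":[9.3,9.3,9.3,9.3,9.3],"delta_pos":[[3.9,0.3,0],[3.9,0.3,0],[3.9,0.3,0],[3.9,0.3,0],[3.9,0.3,0]],"turn":[0,0,0,0,0]}'
python3 -m creep '{"gripper":[9.3,9.3,9.3,9.3,9.3],"delta_pos":[[3,0,0],[2.8,0,0],[2.8,0.1,0],[0,0,0],[0,0,0]],"turn":[0,0,0,0,0]}'; python3 -c "
from h import *
p=look('wrist')[0];cv2.imwrite('pics/w1.png',p)"
```

```text
t: 1.62
eef_pos: [0.326, -0.5603, 0.2187]
tcp_rot: [3.142, 0.0, 1.543]
force: [-0.3, -0.9, -0.4]
finger_gap: 0.0934
gripper_force: 0.0
t: 2.03
eef_pos: [0.4094, -0.3715, 0.2186]
tcp_rot: [3.141, 0.0, 1.543]
force: [0.8, -0.0, 0.5]
finger_gap: 0.0934
gripper_force: 0.0
t: 2.45
eef_pos: [0.4736, -0.1779, 0.2188]
tcp_rot: [3.141, 0.0, 1.543]
force: [1.0, -0.9, 0.7]
finger_gap: 0.093
gripper_force: 0.0
t: 2.87
eef_pos: [0.4927, 0.0167, 0.2189]
tcp_rot: [3.141, 0.0, 1.543]
force: [1.1, 0.1, 0.8]
finger_gap: 0.0933
gripper_force: 0.0
t: 3.28
eef_pos: [0.4958, 0.1018, 0.2185]
tcp_rot: [-3.141, 0.0, 1.546]
force: [0.6, -0.1, 0.5]
finger_gap: 0.0935
gripper_force: 0.0
```

View pics/w1.png

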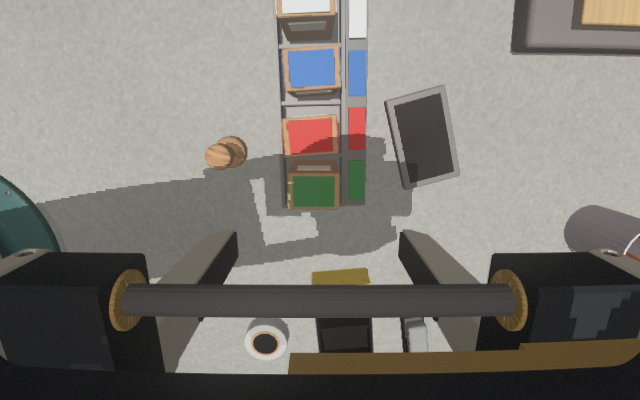

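The wrist view shows the gripper centred in x over the row, with the green carton at (313,190) nearest and square to the fingers. I'll descend on green.

```bash
python3 -m creep '{"gripper":[9.3,9.3,9.3,9.3,9.3],"delta_pos":[[0.1,-0.45,4],[0,0,4],[0,0,4],[0,0,2.4],[0,0,2]],"turn":[0,0,0,0,0]}'
python3 -m creep '{"gripper":[4.7,4.7,4.7,4.7,4.7],"delta_pos":[[0,0,0],[0,0,0],[0,0,0],[0,0,0],[0,0,0]],"turn":[0,0,0,0,0]}' 20
python3 -m creep '{"gripper":[4.7,4.7,4.7,4.7],"delta_pos":[[0,0,0],[0,0,0],[0,0,0],[0,0,0]],"turn":[0,0,0,0]}'
```

```text
t: 3.75
eef_pos: [0.4905, 0.1004, 0.052]
tcp_rot: [-3.139, 0.001, 1.544]
force: [0.0, 0.0, 0.9]
finger_gap: 0.0925
gripper_force: 0.0
t: 4.17
eef_pos: [0.4922, 0.1018, 0.0562]
tcp_rot: [3.139, -0.0, 1.547]
force: [-0.6, 0.2, 1.3]
finger_gap: 0.0641
gripper_force: 0.0
t: 4.5
eef_pos: [0.4917, 0.1019, 0.0552]
tcp_rot: [3.141, -0.0, 1.548]
force: [-0.7, -0.6, 6.5]
finger_gap: 0.05
gripper_force: 20.0
```

```bash
python3 -m creep '{"gripper":[4.7,4.7,4.7,4.7,4.7],"delta_pos":[[0,0,-1.5],[0,0,-3],[0,0,-4],[0,0,-3],[0,0,0]],"turn":[0,0,0,0,0]}'
python3 -m creep '{"gripper":[4.7,4.7,4.7,4.7,4.7],"delta_pos":[[-2,0,0],[-3.5,0.5,0],[-4,0.9,0],[-3.5,0.9,0],[-2,0.5,0]],"turn":[0,-0.03,-0.03,-0.034,0]}'
python3 -m creep '{"gripper":[4.7,4.7],"delta_pos":[[-1.5,0,0],[0,0,0]],"turn":[0,0]}'
```

```text
t: 4.92
eef_pos: [0.4933, 0.1022, 0.1761]
tcp_rot: [3.134, -0.001, 1.548]
force: [1.4, 0.1, -0.5]
finger_gap: 0.05
gripper_force: 20.0
t: 5.33
eef_pos: [0.5213, -0.0504, 0.169]
tcp_rot: [-3.141, 0.0, 1.643]
force: [1.0, 0.4, -1.0]
finger_gap: 0.0497
gripper_force: 20.0
t: 5.5
eef_pos: [0.5222, -0.0647, 0.1687]
tcp_rot: [-3.14, 0.0, 1.639]
force: [-0.2, -0.2, -1.6]
finger_gap: 0.0498
gripper_force: 20.0
```

```bash
python3 -m creep '{"gripper":[4.7,4.7,4.7,4.7,4.7],"delta_pos":[[-0.95,0,0],[0,0,3],[0,0,3],[0,0,2],[0,0,0]],"turn":[0,0,0,0,0]}'
python3 -m creep '{"gripper":[4.7,4.7,4.7,4.7,4.7],"delta_pos":[[0,0,2],[0,0,1],[0,0,0.3],[0,0,0],[0,0,0]],"turn":[0,0,0,0,0]}'
```

```text
t: 5.92
eef_pos: [0.5208, -0.071, 0.0851]
tcp_rot: [-3.136, -0.002, 1.643]
force: [-0.1, -0.0, -2.3]
finger_gap: 0.05
gripper_force: 20.0
t: 6.33
eef_pos: [0.5233, -0.0718, 0.0577]
tcp_rot: [3.141, 0.0, 1.642]
force: [-0.4, -0.1, -1.2]
finger_gap: 0.05
gripper_force: 20.0
```

```bash
python3 -c "
from h import *
p=look('top')[0];q=look('side')[0];cv2.imwrite('pics/p1.png',np.hstack([cv2.resize(p[150:300,100:480],None,fx=1.05,fy=1.05),cv2.resize(q[100:250,280:480],(400,158))[:157]]))"
```

```text
Traceback (most recent call last):
ValueError: all the input array dimensions except for the concatenation axis must match exactly, but along dimension 0, the array at index 0 has size 158 and the array at index 1 has size 157
```

```bash
python3 -m creep '{"gripper":[4.7,4.7,9.3,9.3,9.3],"delta_pos":[[0,0,0.2],[0,0,0],[0,0,0],[0,0,0],[0,0,0]],"turn":[0,0,0,0,0]}'
python3 -m creep '{"gripper":[9.3,9.3,9.3,9.3,9.3],"delta_pos":[[0,0,0],[0,0,0],[0,0,-3],[0,0,-4],[0,0,-4]],"turn":[0,0,0,0,0]}'
python3 -m creep '{"gripper":[9.3,9.3,9.3,9.3,9.3],"delta_pos":[[3,0,0],[4,0,0],[4,0,0],[4,0,0],[4,0,0]],"turn":[0.02,0,0,0,0]}'
python3 -m creep '{"gripper":[9.3,9.3,9.3],"delta_pos":[[3,0,0],[0,0,0],[0,0,0]],"turn":[0,0,0]}'
python3 m.py | grep -E "top|side"
```

```text
t: 6.85
eef_pos: [0.523, -0.0719, 0.0548]
tcp_rot: [3.141, -0.0, 1.642]
force: [-0.0, -0.3, -0.3]
finger_gap: 0.0656
gripper_force: 0.0
t: 7.27
eef_pos: [0.5222, -0.0717, 0.1653]
tcp_rot: [-3.14, -0.001, 1.642]
force: [0.9, 0.8, 0.2]
finger_gap: 0.0922
gripper_force: 0.0
t: 7.68
eef_pos: [0.5122, 0.1195, 0.1649]
tcp_rot: [3.141, -0.0, 1.621]
force: [0.5, -0.3, 0.2]
finger_gap: 0.0928
gripper_force: 0.0
t: 7.93
eef_pos: [0.5108, 0.149, 0.1645]
tcp_rot: [-3.141, 0.0, 1.625]
force: [-0.2, -0.1, -0.8]
finger_gap: 0.0929
gripper_force: 0.0
top
red top 15 (array([500.9, 143.2]), array([14.7,  3.6]), 3.0) z 0.0943 mean [502.5 143. ]
green top 344 (array([521.4, -71.2]), array([38.5, 29. ]), 6.1) z 0.0943 mean [521.9 -70.8]
blue top none
white top 368 (array([488.3, 274.1]), array([40.3, 30.4]), 1.1) z 0.0945 mean [488.2 274.1]
side
red top 432 (array([491.4, 155. ]), array([40.3, 30.8]), 3.1) z 0.0945 mean [491.  155.5]
green top 212 (array([524.5, -71. ]), array([38. , 27.7]), 2.3) z 0.0943 mean [524.3 -71.2]
blue top 452 (array([494. , 213.5]), array([39. , 28.6]), 3.0) z 0.0946 mean [493.7 214.1]
white top 581 (array([490.5, 273.9]), array([40.9, 30.2]), 1.2) z 0.0946 mean [490.2 274.2]
```

```bash
python3 -m creep '{"gripper":[9.3,9.3,9.3,9.3,9.3],"delta_pos":[[0.8,-2.05,0],[0,0,3],[0,0,4],[0,0,3],[0,0,1]],"turn":[0,0,0,0,0]}'
python3 -m creep '{"gripper":[4.7,4.7,4.7,4.7,4.7],"delta_pos":[[0,0,0],[0,0,0],[0,0,0],[0,0,0],[0,0,0]],"turn":[0,0,0,0,0]}' 20
python3 -m creep '{"gripper":[4.7,4.7,4.7,4.7],"delta_pos":[[0,0,0],[0,0,0],[0,0,0],[0,0,0]],"turn":[0,0,0,0]}'
python3 -m creep '{"gripper":[4.7,4.7,4.7,4.7,4.7],"delta_pos":[[0,0,-1.5],[0,0,-3],[0,0,-4],[0,0,-3],[0,0,0]],"turn":[0,0,0,0,0]}'
```

```text
t: 8.45
eef_pos: [0.4884, 0.153, 0.0503]
tcp_rot: [-3.137, 0.001, 1.62]
force: [-0.3, 0.1, -1.2]
finger_gap: 0.0929
gripper_force: 0.0
t: 8.87
eef_pos: [0.491, 0.1549, 0.0562]
tcp_rot: [3.139, -0.0, 1.622]
force: [-0.6, 0.7, 0.8]
finger_gap: 0.0638
gripper_force: 0.0
t: 9.2
eef_pos: [0.4905, 0.1548, 0.0552]
tcp_rot: [3.141, -0.0, 1.622]
force: [-2.0, -0.5, 5.2]
finger_gap: 0.0496
gripper_force: 20.0
t: 9.62
eef_pos: [0.492, 0.1553, 0.1761]
tcp_rot: [3.134, -0.002, 1.622]
force: [0.4, 0.3, -0.4]
finger_gap: 0.0498
gripper_force: 20.0
```

```bash
python3 -m creep '{"gripper":[4.7,4.7,4.7,4.7,4.7],"delta_pos":[[-2,0.24,0],[-3.5,0.24,0],[-4,0.24,0],[-4,0.24,0],[-4,0.24,0]],"turn":[0,-0.02,0,0,0]}'
python3 -m creep '{"gripper":[4.7,4.7,4.7,4.7,4.7],"delta_pos":[[-4,0.24,0],[-3.5,0.24,0],[-2.5,0.24,0],[-1.3,0.24,0],[0,0,0]],"turn":[0,0,0,0,0]}'
python3 -m creep '{"gripper":[4.7,4.7],"delta_pos":[[0,0,0],[0,0,0]],"turn":[0,0]}'
```

```text
t: 10.03
eef_pos: [0.5132, -0.0207, 0.169]
tcp_rot: [-3.141, -0.0, 1.643]
force: [0.2, 0.7, -1.2]
finger_gap: 0.0499
gripper_force: 20.0
t: 10.45
eef_pos: [0.5312, -0.1331, 0.1688]
tcp_rot: [-3.14, -0.0, 1.639]
force: [-0.0, 0.1, -2.0]
finger_gap: 0.0497
gripper_force: 20.0
t: 10.62
eef_pos: [0.531, -0.1301, 0.1693]
tcp_rot: [-3.141, -0.0, 1.643]
force: [0.6, 0.4, -0.8]
finger_gap: 0.0497
gripper_force: 20.0
```

```bash
python3 -m creep '{"gripper":[4.7,4.7,4.7,4.7,4.7],"delta_pos":[[-0.1,-0.4,0],[0,0,3],[0,0,3],[0,0,2],[0,0,0]],"turn":[0,0,0,0,0]}'
python3 -m creep '{"gripper":[4.7,4.7,4.7,4.7,4.7],"delta_pos":[[0,0,2],[0,0,1],[0,0,0.3],[0,0,0.2],[0,0,0]],"turn":[0,0,0,0,0]}'
python3 -m creep '{"gripper":[4.7,9.3,9.3,9.3,9.3],"delta_pos":[[0,0,0],[0,0,0],[0,0,0],[0,0,0],[0,0,0]],"turn":[0,0,0,0,0]}'
python3 -m creep '{"gripper":[9.3,9.3,9.3,9.3,9.3],"delta_pos":[[0,0,0],[0,0,0],[0,0,-3],[0,0,-4],[0,0,-4]],"turn":[0,0,0,0,0]}'
python3 -m creep '{"gripper":[9.3,9.3,9.3,9.3,9.3],"delta_pos":[[3,-0.17,0],[4,-0.17,0],[4,-0.17,0],[4,-0.17,0],[4,-0.17,0]],"turn":[0.02,0,0,0,0]}'
python3 -m creep '{"gripper":[9.3,9.3,9.3,9.3,9.3],"delta_pos":[[4,-0.17,0],[4,-0.17,0],[3.5,-0.17,0],[2.6,-0.17,0],[1.5,-0.17,0]],"turn":[0,0,0,0,0]}'
python3 -m creep '{"gripper":[9.3,9.3],"delta_pos":[[0,0,0],[0,0,0]],"turn":[0,0]}'
python3 m.py | grep -E "top|side"
```

```text
t: 11.03
eef_pos: [0.5251, -0.1309, 0.0854]
tcp_rot: [-3.136, -0.002, 1.643]
force: [-0.1, -0.7, -2.5]
finger_gap: 0.0495
gripper_force: 20.0
t: 11.45
eef_pos: [0.5275, -0.1324, 0.0556]
tcp_rot: [3.141, 0.0, 1.642]
force: [1.1, 0.5, -1.1]
finger_gap: 0.05
gripper_force: 20.0
t: 11.87
eef_pos: [0.5273, -0.1325, 0.0549]
tcp_rot: [3.141, 0.0, 1.642]
force: [0.0, 0.6, -0.1]
finger_gap: 0.0727
gripper_force: 0.0
t: 12.28
eef_pos: [0.5265, -0.1322, 0.1653]
tcp_rot: [-3.14, -0.001, 1.642]
force: [0.4, -0.2, 0.6]
finger_gap: 0.0931
gripper_force: 0.0
t: 12.7
eef_pos: [0.5079, 0.0584, 0.1649]
tcp_rot: [3.141, -0.0, 1.621]
force: [1.1, -0.4, -0.2]
finger_gap: 0.0931
gripper_force: 0.0
t: 13.12
eef_pos: [0.4913, 0.2149, 0.1646]
tcp_rot: [-3.141, -0.0, 1.624]
force: [0.1, 0.8, -1.2]
finger_gap: 0.0929
gripper_force: 0.0
t: 13.28
eef_pos: [0.4918, 0.2125, 0.1645]
tcp_rot: [-3.141, 0.0, 1.623]
force: [0.3, -0.5, 0.0]
finger_gap: 0.0927
gripper_force: 0.0
top
red top 363 (array([ 526.5, -132. ]), array([39.5, 28.9]), 4.3) z 0.0946 mean [ 526.5 -131.9]
green top 342 (array([521.4, -71.2]), array([38.5, 29. ]), 6.1) z 0.0944 mean [521.8 -70.8]
blue top 340 (array([491.8, 214.1]), array([38.5, 28.9]), 2.4) z 0.0946 mean [491.5 214.1]
white top none
side
red top none
green top none
blue top 274 (array([494., 217.]), array([38.7, 21.6]), 3.1) z 0.0947 mean [493.3 219.6]
white top 580 (array([490.4, 274. ]), array([41.1, 30.3]), 1.6) z 0.0946 mean [489.9 274.2]
```

```bash
python3 -m creep '{"gripper":[9.3,9.3,9.3,9.3,9.3],"delta_pos":[[0.1,0.1,0],[0,0,3],[0,0,4],[0,0,3],[0,0,1]],"turn":[0,0,0,0,0]}'
python3 -m creep '{"gripper":[4.7,4.7,4.7,4.7,4.7],"delta_pos":[[0,0,0],[0,0,0],[0,0,0],[0,0,0],[0,0,0]],"turn":[0,0,0,0,0]}' 20
python3 -m creep '{"gripper":[4.7,4.7,4.7,4.7],"delta_pos":[[0,0,0],[0,0,0],[0,0,0],[0,0,0]],"turn":[0,0,0,0]}'
python3 -m creep '{"gripper":[4.7,4.7,4.7,4.7,4.7],"delta_pos":[[0,0,-1.5],[0,0,-3],[0,0,-4],[0,0,-3],[0,0,0]],"turn":[0,0,0,0,0]}'
python3 -m creep '{"gripper":[4.7,4.7,4.7,4.7,4.7],"delta_pos":[[-2,0.1,0],[-3.5,0.1,0],[-4,0.1,0],[-4,0.1,0],[-4,0.1,0]],"turn":[-0.02,0,0,0,0]}'
python3 -m creep '{"gripper":[4.7,4.7,4.7,4.7,4.7],"delta_pos":[[-4,0.1,0],[-4,0.1,0],[-4,0.1,0],[-4,0.1,0],[-3,0.1,0]],"turn":[0,0,0,0,0]}'
python3 -m creep '{"gripper":[4.7,4.7,4.7,4.7,4.7],"delta_pos":[[-2.3,0,0],[-1.6,0,0],[0,0,0],[0,0,0],[0,0,0]],"turn":[0,0,0,0,0]}'
```

```text
t: 13.8
eef_pos: [0.4913, 0.2116, 0.0502]
tcp_rot: [-3.137, 0.002, 1.62]
force: [-0.7, -0.4, -0.5]
finger_gap: 0.0928
gripper_force: 0.0
t: 14.22
eef_pos: [0.4937, 0.2135, 0.0563]
tcp_rot: [3.139, -0.001, 1.622]
force: [-1.0, -0.3, -0.0]
finger_gap: 0.0641
gripper_force: 0.0
t: 14.55
eef_pos: [0.4931, 0.2133, 0.0552]
tcp_rot: [3.141, -0.0, 1.622]
force: [-0.7, -0.6, 6.1]
finger_gap: 0.0502
gripper_force: 20.0
t: 14.97
eef_pos: [0.4947, 0.2139, 0.1762]
tcp_rot: [3.134, -0.002, 1.622]
force: [0.3, 0.6, 0.6]
finger_gap: 0.0501
gripper_force: 20.0
t: 15.38
eef_pos: [0.5095, 0.0374, 0.169]
tcp_rot: [-3.141, -0.0, 1.643]
force: [0.2, -0.9, -1.4]
finger_gap: 0.05
gripper_force: 20.0
t: 15.8
eef_pos: [0.5279, -0.153, 0.1689]
tcp_rot: [-3.141, 0.0, 1.641]
force: [0.8, 0.6, -1.4]
finger_gap: 0.0499
gripper_force: 20.0
t: 16.22
eef_pos: [0.531, -0.1885, 0.1691]
tcp_rot: [-3.141, -0.001, 1.642]
force: [-0.1, 0.6, -0.8]
finger_gap: 0.05
gripper_force: 20.0
```

```bash
python3 -m creep '{"gripper":[4.7,4.7,4.7,4.7,4.7],"delta_pos":[[0,0,0],[0,0,3],[0,0,3],[0,0,2],[0,0,0]],"turn":[0,0,0,0,0]}'
python3 -m creep '{"gripper":[4.7,4.7,4.7,4.7,4.7],"delta_pos":[[0,0,2],[0,0,1],[0,0,0.3],[0,0,0.2],[0,0,0]],"turn":[0,0,0,0,0]}'
python3 -m creep '{"gripper":[4.7,9.3,9.3,9.3,9.3],"delta_pos":[[0,0,0],[0,0,0],[0,0,0],[0,0,0],[0,0,0]],"turn":[0,0,0,0,0]}'
python3 -m creep '{"gripper":[9.3,9.3,9.3,9.3,9.3],"delta_pos":[[0,0,0],[0,0,0],[0,0,-3],[0,0,-4],[0,0,-4]],"turn":[0,0,0,0,0]}'
python3 -m creep '{"gripper":[9.3,9.3,9.3,9.3,9.3],"delta_pos":[[3,-0.31,0],[4,-0.31,0],[4,-0.31,0],[4,-0.31,0],[4,-0.31,0]],"turn":[0.048,0,0,0,0]}'
python3 -m creep '{"gripper":[9.3,9.3,9.3,9.3,9.3],"delta_pos":[[4,-0.31,0],[4,-0.31,0],[4,-0.31,0],[4,-0.31,0],[4,-0.31,0]],"turn":[0,0,0,0,0]}'
python3 -m creep '{"gripper":[9.3,9.3,9.3,9.3,9.3],"delta_pos":[[3.5,0,0],[2.4,0,0],[1.4,0,0],[0,0,0],[0,0,0]],"turn":[0,0,0,0,0]}'
python3 m.py | grep -E "top|side"
```

```text
t: 16.63
eef_pos: [0.5294, -0.1874, 0.0853]
tcp_rot: [-3.136, -0.003, 1.643]
force: [-0.2, 0.3, -2.1]
finger_gap: 0.0496
gripper_force: 20.0
t: 17.05
eef_pos: [0.5315, -0.1891, 0.0556]
tcp_rot: [3.141, 0.0, 1.642]
force: [0.2, -0.4, -1.5]
finger_gap: 0.0499
gripper_force: 20.0
t: 17.47
eef_pos: [0.5313, -0.1892, 0.055]
tcp_rot: [3.141, 0.0, 1.642]
force: [-0.0, -0.0, -0.2]
finger_gap: 0.0723
gripper_force: 0.0
t: 17.88
eef_pos: [0.5305, -0.1888, 0.1653]
tcp_rot: [-3.14, -0.001, 1.642]
force: [0.8, -0.3, 1.2]
finger_gap: 0.0934
gripper_force: 0.0
t: 18.3
eef_pos: [0.5093, 0.0019, 0.1648]
tcp_rot: [3.141, -0.0, 1.593]
force: [0.8, 0.3, -0.3]
finger_gap: 0.0928
gripper_force: 0.0
t: 18.72
eef_pos: [0.4891, 0.2018, 0.1649]
tcp_rot: [3.141, -0.0, 1.594]
force: [0.7, -0.4, -0.3]
finger_gap: 0.0928
gripper_force: 0.0
t: 19.13
eef_pos: [0.4881, 0.2726, 0.1644]
tcp_rot: [-3.141, 0.001, 1.595]
force: [-0.4, -0.6, 0.3]
finger_gap: 0.0926
gripper_force: 0.0
top
red top 366 (array([ 526.5, -132. ]), array([39.5, 28.9]), 4.3) z 0.0945 mean [ 526.5 -131.9]
green top 344 (array([521.4, -71.2]), array([38.5, 29. ]), 6.1) z 0.0944 mean [521.9 -70.8]
blue top 341 (array([ 530.5, -188.5]), array([38.7, 27. ]), 3.8) z 0.0944 mean [ 530.4 -188.4]
white top none
side
red top none
green top none
blue top none
white top 25 (array([472.1, 281.5]), array([ 3.3, 12.8]), 7.2) z 0.095 mean [472.3 281.2]Traceback (most recent call last):
  File "m.py", line 23, in <module>
    q=q.astype(np.uint8);k2,L,st,_=cv2.connectedComponentsWithStats(q);i=1+st[1:,4].argmax()
                                                                           ~~~~~~~~~~~~~~~^^
ValueError: attempt to get argmax of an empty sequence
```

```bash
python3 -m creep '{"gripper":[9.3,9.3,9.3,9.3,9.3],"delta_pos":[[0.15,0.1,0],[0,0,3],[0,0,4],[0,0,3],[0,0,1]],"turn":[0,0,0,0,0]}'
python3 -m creep '{"gripper":[4.7,4.7,4.7,4.7,4.7],"delta_pos":[[0,0,0],[0,0,0],[0,0,0],[0,0,0],[0,0,0]],"turn":[0,0,0,0,0]}' 20
python3 -m creep '{"gripper":[4.7,4.7,4.7,4.7],"delta_pos":[[0,0,0],[0,0,0],[0,0,0],[0,0,0]],"turn":[0,0,0,0]}'
python3 -m creep '{"gripper":[4.7,4.7,4.7,4.7,4.7],"delta_pos":[[0,0,-1.5],[0,0,-3],[0,0,-4],[0,0,-3],[0,0,0]],"turn":[0,0,0,0,0]}'
python3 -m creep '{"gripper":[4.7,4.7,4.7,4.7,4.7],"delta_pos":[[-2,0.09,0],[-3.5,0.09,0],[-4,0.09,0],[-4,0.09,0],[-4,0.09,0]],"turn":[-0.047,0,0,0,0]}'
python3 -m creep '{"gripper":[4.7,4.7,4.7,4.7,4.7],"delta_pos":[[-4,0.09,0],[-4,0.09,0],[-4,0.09,0],[-4,0.09,0],[-4,0.09,0]],"turn":[0,0,0,0,0]}'
python3 -m creep '{"gripper":[4.7,4.7,4.7,4.7,4.7],"delta_pos":[[-4,0,0],[-4,0,0],[-3.5,0,0],[-2.2,0,0],[-1.1,0,0]],"turn":[0,0,0,0,0]}'
python3 -m creep '{"gripper":[4.7,4.7,4.7],"delta_pos":[[0,0,0],[0,0,0],[0,0,0]],"turn":[0,0,0]}'
```

```text
t: 19.65
eef_pos: [0.4875, 0.2725, 0.0502]
tcp_rot: [-3.137, 0.002, 1.593]
force: [-0.0, 0.0, -0.5]
finger_gap: 0.0932
gripper_force: 0.0
t: 20.07
eef_pos: [0.4898, 0.2747, 0.0563]
tcp_rot: [3.139, -0.001, 1.594]
force: [-0.7, -0.2, 0.4]
finger_gap: 0.0644
gripper_force: 0.0
t: 20.4
eef_pos: [0.4892, 0.2745, 0.0551]
tcp_rot: [3.141, -0.0, 1.594]
force: [-2.6, -0.5, 5.0]
finger_gap: 0.0501
gripper_force: 20.0
t: 20.82
eef_pos: [0.4908, 0.2753, 0.1763]
tcp_rot: [3.134, -0.003, 1.594]
force: [0.7, 0.7, -0.9]
finger_gap: 0.0501
gripper_force: 20.0
t: 21.23
eef_pos: [0.5044, 0.0984, 0.1689]
tcp_rot: [-3.141, 0.0, 1.642]
force: [0.4, 0.7, -1.2]
finger_gap: 0.0503
gripper_force: 20.0
t: 21.65
eef_pos: [0.5229, -0.1011, 0.169]
tcp_rot: [-3.141, -0.0, 1.641]
force: [0.7, 1.0, -1.5]
finger_gap: 0.0498
gripper_force: 20.0
t: 22.07
eef_pos: [0.5332, -0.2494, 0.1684]
tcp_rot: [-3.14, -0.0, 1.639]
force: [-0.8, 0.5, -2.7]
finger_gap: 0.05
gripper_force: 20.0
t: 22.32
eef_pos: [0.5337, -0.2456, 0.1694]
tcp_rot: [-3.141, -0.001, 1.642]
force: [-0.7, 0.6, -1.8]
finger_gap: 0.05
gripper_force: 20.0
```

Fine adjustment, then place, release, retreat and check.

```bash
python3 -m creep '{"gripper":[4.7,4.7,4.7,4.7,4.7],"delta_pos":[[-0.1,0.1,0],[0,0,3],[0,0,3],[0,0,2],[0,0,0]],"turn":[0,0,0,0,0]}'
python3 -m creep '{"gripper":[4.7,4.7,4.7,4.7,4.7],"delta_pos":[[0,0,2],[0,0,1],[0,0,0.3],[0,0,0.2],[0,0,0]],"turn":[0,0,0,0,0]}'
python3 -m creep '{"gripper":[4.7,9.3,9.3,9.3,9.3],"delta_pos":[[0,0,0],[0,0,0],[0,0,0],[0,0,0],[0,0,0]],"turn":[0,0,0,0,0]}'
python3 -m creep '{"gripper":[9.3,9.3,9.3,9.3,9.3],"delta_pos":[[0,0,0],[0,0,0],[0,0,-3],[0,0,-4],[0,0,-4]],"turn":[0,0,0,0,0]}'
python3 -m creep '{"gripper":[9.3,9.3,9.3,9.3,9.3],"delta_pos":[[-3,0,-1],[-4,0,0],[-4,0,0],[-4,0,0],[-3,0,0]],"turn":[0,0,0,0,0]}'
python3 -m creep '{"gripper":[9.3,9.3],"delta_pos":[[0,0,0],[0,0,0]],"turn":[0,0]}'
python3 m.py 2>&1| grep -E "top|side"
python3 -c "
from h import *
p=look('top')[0];cv2.imwrite('pics/end.png',cv2.resize(p[120:320,120:520],None,fx=2,fy=2))"
```

```text
t: 22.73
eef_pos: [0.5331, -0.2458, 0.0853]
tcp_rot: [-3.137, -0.003, 1.642]
force: [-0.2, -0.6, -3.1]
finger_gap: 0.05
gripper_force: 20.0
t: 23.15
eef_pos: [0.5351, -0.2477, 0.0556]
tcp_rot: [3.141, 0.0, 1.641]
force: [-0.5, -0.3, -1.5]
finger_gap: 0.0498
gripper_force: 20.0
t: 23.57
eef_pos: [0.5349, -0.2478, 0.055]
tcp_rot: [3.141, 0.0, 1.641]
force: [-1.3, 0.1, 0.4]
finger_gap: 0.0722
gripper_force: 0.0
t: 23.98
eef_pos: [0.5341, -0.2474, 0.1653]
tcp_rot: [-3.14, -0.001, 1.641]
force: [0.6, -0.4, 0.5]
finger_gap: 0.0931
gripper_force: 0.0
t: 24.4
eef_pos: [0.547, -0.4301, 0.1745]
tcp_rot: [-3.141, 0.0, 1.64]
force: [0.2, 0.4, 0.0]
finger_gap: 0.0928
gripper_force: 0.0
t: 24.57
eef_pos: [0.5469, -0.4285, 0.1738]
tcp_rot: [-3.141, -0.001, 1.639]
force: [-0.0, 0.8, 0.3]
finger_gap: 0.093
gripper_force: 0.0
top
red top 366 (array([ 526.5, -132. ]), array([39.6, 28.9]), 4.3) z 0.0945 mean [ 526.6 -131.9]
green top 343 (array([521.4, -71.2]), array([38.5, 29. ]), 6.1) z 0.0943 mean [521.9 -70.8]
blue top 338 (array([ 530.5, -188.5]), array([38.7, 27. ]), 3.8) z 0.0943 mean [ 530.4 -188.5]
white top 366 (array([ 534.2, -248.3]), array([39.9, 28.7]), 2.6) z 0.0945 mean [ 533.9 -248.1]
side
red top 219 (array([ 529.5, -132.4]), array([40., 30.]), 4.5) z 0.0942 mean [ 529.3 -132.4]
green top 213 (array([524.5, -71. ]), array([38. , 27.7]), 2.3) z 0.0944 mean [524.3 -71.2]
blue top 172 (array([ 533.2, -188.8]), array([38.2, 27.5]), 4.2) z 0.0941 mean [ 532.9 -188.6]
white top 173 (array([ 537.1, -249. ]), array([39.3, 30.1]), 3.3) z 0.0941 mean [ 536.9 -248.8]
```

View pics/end.png

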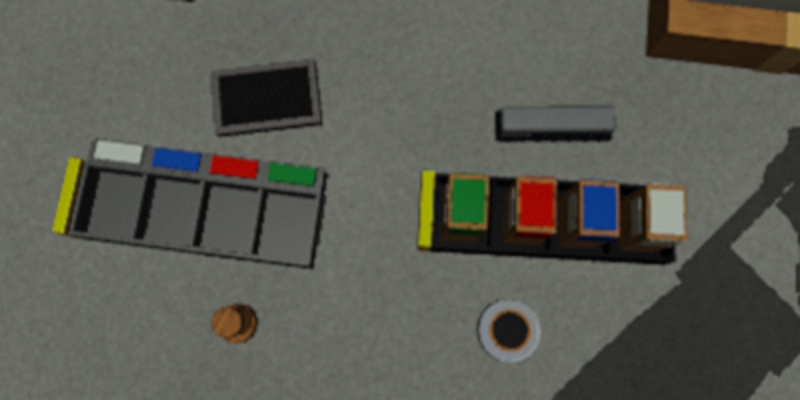

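The final view shows the empty rack and all four cartons upright in the tray. From the yellow end they are green (467,203), red (536,205), blue (599,208) and white (665,212), and the gripper is clear of them.

```bash
python3 -c "
from bench import *
print(finish_job())"
```

```text
the job is handed in; nothing more can be done
None
```

All four cartons now stand upright and released in the tray in reverse order (green next to the yellow end, then red, blue, white), and I handed the job in at about 25 s of robot time; no verdict came back.

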